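Close the rack clamp on a mended serving board with its ratchet wrench

ROBOT

A 6-joint arm with a two-finger parallel gripper is mounted at the origin on a cart in front of the work surface, level with it; the furniture and walls round the work are solid. World frame = base frame: x ahead of the robot, y to its left, z up, the work surface at z = 0. Lengths are in m, angles in rad, forces in N, time in s.
With the tool pointing down it reaches from about 0.375 to 0.9 m from the base axis. Payload 3.1 kg.
Tool frame: the origin (TCP) lies midway between the tips of the shut fingers; the grasp point (between the pads) lies 19 mm behind it; x points along the fingers, z is the direction in which the jaws open and shut, and the axes are right-handed (so a half turn about x gives the same grasp; the last joint's range is limited). The gripper opens to 85 mm and grips with 20 to 120 N. Pads are 22 mm wide; open, the fingers measure 114 mm over their backs; the gripper's body (76 mm by 85 mm) begins 54 mm behind the grasp point. The pads swing forward as they close: fully open they stand 13 mm farther back than shut.
Start: joints at [-1.333, 0.527, 1.433, -0, 1.181, -0.178], TCP at [0.252, -0.572, 0.231] pointing down, gripper open.
Joint ranges: [-3.08, 3.08], [-0.75, 2.2], [0.22, 2.44], [-1.43, 4.57], [0, 2.65], [-2.85, 2.85]. Speed limits (rad/s): [2.79, 2.79, 3.14, 3.14, 3.14, 3.14].

INTERFACE

Orientations are given as a unit quaternion [x, y, z, w].
In Python, from station import status, snapshot, camera_params, ticket gives the robot as it stands.
- The arm moves only by the tool arm_command, never from a script. Its argument "series" is a list that holds one entry, the list of rows, each a list of 4 numbers: the shift along the tool's x, y, z in mm, then the turn about the tool's x in rad. A call has 1 to 10 rows; each row shifts and turns the commanded pose from where the row before left it, along the tool's axes as they then stand; what a row does not reach is not made up. A row lasts 1/10 s, in which the tool goes at most 50 mm and 8.59 degrees, less where a joint would pass 70% of its speed; a pose out of reach is approached as far as the arm can. A call is refused whole if a number of a shift passes 50 or a number of a turn 0.15, either way. A call with a gripper value outside its range is refused whole. "jaw" is the opening in per cent of the stroke, from 0 (shut) to 100 (fully open), set as the call begins (left out, the last holds). The fingers move at their own pace and stop on an object; "force" is the grip in N (left out, the last holds). Time passes only in rows, so rows that do not move let the fingers close. It gives the time, the measured TCP pose, the force and the opening at its end, in the units of the state.
- status.sense(): the state, without advancing time (a new reading comes with each control period).
- snapshot(name): name is "scene" or "top" or "wrist"; returns the picture (480x640x3 uint8, red, green, blue); there is no depth.
- camera_params(name): a dict with "fovy" (degrees; the focal length in pixels is half the picture's height over the tangent of half this angle, whatever the lens; pixels are square), "cx", "cy" (the principal point, pixels), "k1" (the pictures are not rectified: a ray, as slopes to the right and down, at radius r is drawn at 1 + k1 r^2 times it, then the intrinsics apply), "extrinsics" (4x4, takes a point from camera to world coordinates); the wrist camera has in their place "mount" (4x4, takes a point from camera to tool coordinates, whose origin is the TCP and whose axes are the tool frame's). Camera axes: x right, y down, z forward; pixel columns grow to the right and rows downward; lengths in m; the calibration is good to about 2 mm. A picture is of the moment at which its call begins: read the wrist's pose just before it. camera_params takes no time and is no camera call.
- ticket.sign_off(): hands the job in, once; it reports no verdict.
The state is a dict: "t": time; "q": joint angles; "qd": joint speeds; "tau": joint torques, N m; "tcp_pos": TCP position; "tool_rot": TCP orientation; "force": force on the tool from outside, world axes, zero at the start; "ft_torque": the same for the moment, N m; "finger_gap": opening from 0.0 (shut) to 1.0 (fully open).
Only numpy, scipy, OpenCV 4.12 (cv2) and the standard library are available. Lean on these libraries where they do the work, as an engineer would, in place of code of your own. Each camera call takes 0.05 s, during which the arm holds its last target. There are 200 camera calls.

TASK

A mended wooden serving board lies in the low steel rack clamp on the counter. Grip the handle of the ratchet wrench that is fitted on the clamp and swing it back and forth (clockwise seen from above drives the jaw, the return stroke slips freely) until the moving jaw is fully home against the board, then let go. Do not push the jaw itself, and leave the spare wrench of the same shape that lies loose on the counter alone.

Things in the scene. Friction and masses are not known exactly. Their poses are not given: they have to be found in the camera images.
- wrench_pivot (a point): upright axis of the fitted ratchet wrench, at mid-height of its handle (72 mm above the counter). Its round steel head (62 mm across, top at 86 mm) sits on a 66x66 mm gearbox, 52 mm high, on the fixed clamp's steel bed (150x280x12 mm). Board and jaws (none over 58 mm high) lie left of it seen from the robot; the handle swings over the bed's near side and the counter on the robot's side.
- wrench_grip (a point): middle of the black rubber sleeve on the fitted wrench's handle, 145 mm from the pivot: grip here from above, fingers on its two sides. The sleeve is a level bar 85 mm long, 18 wide, 20 high, 62 to 82 mm above the counter, pointing straight away from the pivot. Below it lie only the bed (12 mm), the counter, perhaps a flat pad or the spare wrench (31 mm).
- wrench (a joint): swing of the fitted wrench, rad, 0 to 1.3 between rigid stops. Growing = clockwise from above (handle end goes from the robot's right to its left) = driving; falling = return, slips freely. At 0.65 the handle points square out of the clamp's long near side. Up to 0.4 rad of a driving stroke may be lost before the pawl bites; then about 3 N at the sleeve, under 1 N on the return.
- clamp_jaw: the moving jaw: upright steel plate 130 mm wide, 12 thick, 44 high (14 to 58 mm above the counter) on a rack. Origin in the plate's middle: 61 mm level distance from the pivot at the start, 94 mm fully home against the board, where it stops hard. It moves away from the pivot 20 mm per rad of driving stroke and stays on the return: two or three long strokes. Fingers must not push it.
- spare_wrench: a loose ratchet wrench of the same shape lying flat on the counter, 221 mm long, 31 mm high at its head: leave it. Origin on its underside, 80 mm from the axis of its head; x points from the head to the end of the handle.

How it is judged:
By the outcome, as a careful person would: the job done as asked, in the order asked, and still so for the second after the job is handed in, with the robot touching nothing.
It also fails if it takes over 58 s, if anything falls off the work surface, if the arm or the gripper's body presses on something with over 40 N, if the wrist force passes 120 N, or if a joint passes its speed limit or range.

## Working session

There is one attempt and no reset: what is moved stays moved. The work goes in short steps, Python scripts to look and compute and a tool call to move; the robot and the scene stay as the last step left them, time stands still between calls to the robot, and variables do not carry over. Pictures are saved under pics/ and viewed, about 8 in all and at most 12, crops included, and the job is handed in when it is done.

Besides the shell and the picture viewer there is one more tool, called after "Emit:" by a JSON object that holds its "method" and its "body", one argument or row to a line. arm_command: Moves the arm, as the interface text tells. Its arguments: {"type":"object","properties":{"series":{"type":"array"},"jaw":{"type":"number"},"force":{"type":"number"}},"required":["series"]}

```bash
mkdir -p pics; ls; python3 - <<'E'
from station import status, snapshot, camera_params
import cv2
s=status.sense(); print(s)
for n in ("scene","top"):
    cv2.imwrite(f"pics/{n}0.png",cv2.cvtColor(snapshot(n),cv2.COLOR_RGB2BGR)); print(n,camera_params(n))
print(camera_params("wrist"))
E
```

```text
pics
{'t': 0.0, 'q': array([-1.33348824e+00,  5.28438630e-01,  1.43387632e+00, -1.92320094e-05,
        1.18139189e+00, -1.78488793e-01]), 'qd': array([-0.00210667,  0.00116068,  0.00100897,  0.00077449,  0.00181146,
       -0.00130172]), 'tau': array([ 3.35192526e-04, -4.42343867e+01, -1.78023523e+01, -2.32829025e-04,
        8.56814731e-03, -7.31183945e-06]), 'tcp_pos': array([ 0.25231076, -0.57104332,  0.23035879]), 'tool_rot': array([ 0.38653722,  0.5929847 , -0.38552081,  0.59188835]), 'force': array([-0.51993355, -0.20955407,  0.70259076]), 'ft_torque': array([-0.00218743, -0.00329951,  0.01982892]), 'finger_gap': 0.9986455679455143}
scene {'fovy': 46.69986705392626, 'cx': 321.21658716107265, 'cy': 240.81443309611737, 'k1': -0.1068535983245412, 'extrinsics': array([[-0.89889664, -0.23804805,  0.36785588,  0.23583924],
       [-0.43804511,  0.50751769, -0.74198536,  0.5106237 ],
       [-0.0100652 , -0.82810562, -0.56048173,  0.56126395],
       [ 0.        ,  0.        ,  0.        ,  1.        ]])}
top {'fovy': 57.56591781632776, 'cx': 326.7383107289965, 'cy': 240.22690264838008, 'k1': -0.09103393690235402, 'extrinsics': array([[ 0.01390475, -0.98701398,  0.16003143,  0.39829492],
       [-0.99930185, -0.01926766, -0.03200876, -0.08637911],
       [ 0.03467652, -0.15947463, -0.98659281,  0.92501358],
       [ 0.        ,  0.        ,  0.        ,  1.        ]])}
{'fovy': 69.40887317903857, 'cx': 325.36350987602106, 'cy': 238.87261980772334, 'k1': -0.06162351461891472, 'mount': array([[-1.02044492e-03, -3.09751538e-01,  9.50816987e-01,
        -1.41824916e-01],
       [ 7.79936698e-05, -9.50817504e-01, -3.09751623e-01,
         8.00724795e-02],
       [ 9.99999476e-01, -2.41926762e-04,  9.94415547e-04,
        -3.38873605e-04],
       [ 0.00000000e+00,  0.00000000e+00,  0.00000000e+00,
         1.00000000e+00]])}
```

View pics/top0.png

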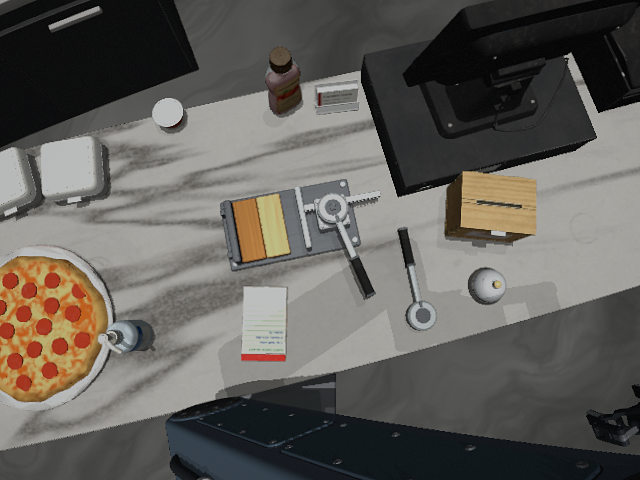

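View pics/scene0.png

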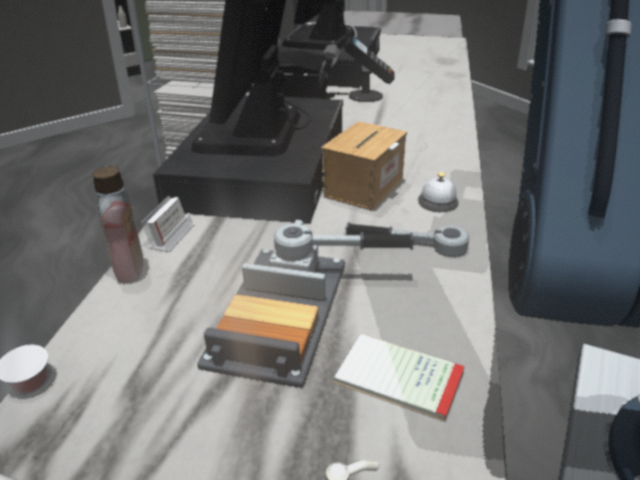

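The top view shows the fitted wrench's head at about (333,209) and its sleeve from (350,257) to (371,295). The spare's sleeve is at (405,247) and its head at (421,316). The scene view agrees.

```bash
cat > h.py <<'E'
import numpy as np, cv2
from station import status, snapshot, camera_params
from scipy.spatial.transform import Rotation as R
def ray(n,px,E=None):
    p=camera_params(n); f=240/np.tan(np.radians(p["fovy"]/2))
    K=np.array([[f,0,p["cx"]],[0,f,p["cy"]],[0,0,1]])
    u=cv2.undistortPoints(np.array(px,float).reshape(-1,1,2),K,np.array([p["k1"],0,0,0,0.]))[:,0]
    E=p["extrinsics"] if E is None else E
    return E[:3,3],np.c_[u,np.ones(len(u))]@E[:3,:3].T
def onz(n,px,z,E=None):
    o,d=ray(n,px,E); return o+d*((z-o[2])/d[:,2])[:,None]
def wristE(s):
    E=np.eye(4); E[:3,:3]=R.from_quat(s["tool_rot"]).as_matrix(); E[:3,3]=s["tcp_pos"]
    return E@camera_params("wrist")["mount"]
E
python3 - <<'E'
from h import *
im=cv2.imread("pics/top0.png"); g=im.max(2)
m=(g<45).astype(np.uint8); 
n,l,st,c=cv2.connectedComponentsWithStats(m)
for i in range(1,n):
    x,y,w,h,a=st[i]
    if 150<a<2000 and 330<x<440 and 200<y<300:
        ys,xs=np.where(l==i); r=cv2.minAreaRect(np.c_[xs,ys].astype(np.float32)); print(st[i],c[i],r,onz("top",[c[i]],.082))
print("head",onz("top",[(333,209)],.086))
b=onz("top",[(233,269),(357,243),(222,202),(343,180)],.012);print("bed",b)
print("spare",onz("top",[(405,247),(421,316)],.02))
s=status.sense();print(R.from_quat(s["tool_rot"]).as_matrix())
cv2.imwrite("pics/c.png",cv2.resize(im[170:340,280:460],None,fx=4,fy=3.5,interpolation=cv2.INTER_CUBIC))
E
```

```text
[398 229  16  39 322] [405.4689441 246.9068323] ((405.7745666503906, 247.8177947998047), (38.057861328125, 9.341104507446289), 78.2317123413086) [[ 0.52474001 -0.26903446  0.082     ]]
[350 258  24  39 350] [361.74285714 276.02      ] ((362.00531005859375, 276.3203430175781), (39.38662338256836, 9.69791316986084), 67.2490234375) [[ 0.46610041 -0.18257579  0.082     ]]
head [[ 0.59698136 -0.1250815   0.086     ]]
bed [[ 0.48165548  0.07914654  0.012     ]
 [ 0.54168459 -0.18033366  0.012     ]
 [ 0.62499937  0.10974977  0.012     ]
 [ 0.67968016 -0.14951793  0.012     ]]
spare [[ 0.53382183 -0.28146098  0.02      ]
 [ 0.38988066 -0.31335131  0.02      ]]
[[-4.79601345e-04  9.14759428e-01  4.03998712e-01]
 [ 1.93584883e-03  4.03998851e-01 -9.14757444e-01]
 [-9.99998011e-01  3.43361535e-04 -1.96459436e-03]]
```

View pics/c.png

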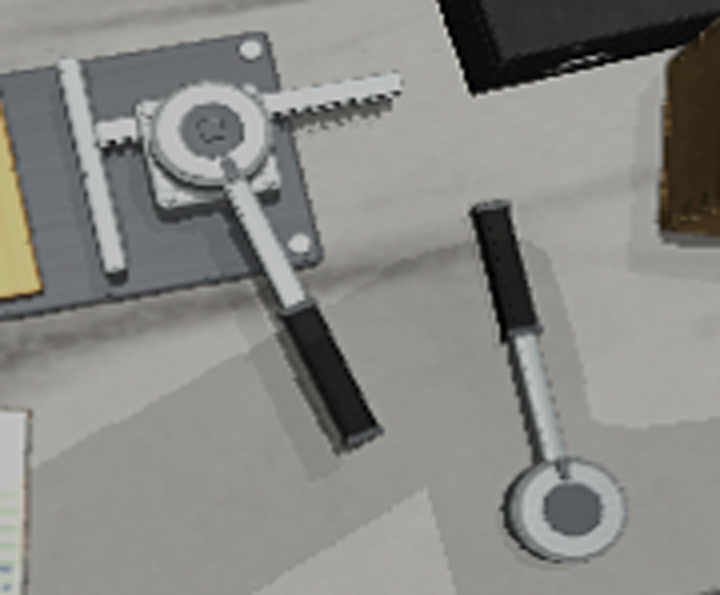

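Emit:
{"method": "arm_command", "body": {
  "series": [
    [[0,25,-19,0],[0,25,-19,0],[0,25,-19,0],[0,25,-19,0],[0,25,-19,0],[0,25,-19,0],[0,25,-19,0],[0,25,-19,0],[0,25,-19,0],[0,25,-19,0]]
  ],
  "jaw": 100
}}

```text
t: 1.1
tcp_pos: [0.4047, -0.2955, 0.231]
tool_rot: [0.386, 0.593, -0.386, 0.592]
force: [-0.4, -0.2, 0.0]
finger_gap: 1.005
```

Emit:
{"method": "arm_command", "body": {
  "series": [
    [[0,20,-16,0],[0,20,-16,0],[10,20,-16,0],[20,20,-16,0],[20,20,-15,0],[10,0,0,0],[0,0,0,0],[0,0,0,0]]
  ]
}}

```text
t: 1.9
tcp_pos: [0.464, -0.1851, 0.1714]
tool_rot: [0.386, 0.592, -0.386, 0.592]
force: [1.2, -0.4, 0.2]
finger_gap: 1.0
```

```bash
python3 - <<'E'
from h import *
s=status.sense(); im=snapshot("wrist"); E=wristE(s)
cv2.imwrite("pics/w1.png",cv2.cvtColor(im,cv2.COLOR_RGB2BGR))
M=R.from_quat(s["tool_rot"]).as_matrix()
print(s["t"],s["tcp_pos"],M.round(4).tolist(),s["force"])
np.save("E1.npy",E)
E
```

```text
1.9 [ 0.46397686 -0.18508413  0.17142141] [[-0.0, 0.915, 0.4035], [-0.0004, 0.4035, -0.915], [-1.0, -0.0002, 0.0004]] [ 1.21083659 -0.40006992  0.19793252]
```

View pics/w1.png

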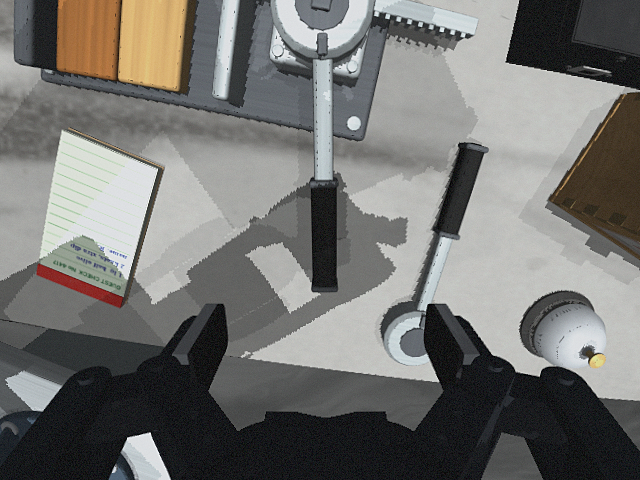

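The wrist view shows the sleeve upright, with corners near (311,181), (339,181), (335,291) and (312,291). The head is at the top, around (323,5), and the spare is well to the right.

```bash
python3 - <<'E'
from h import *
E=np.load("E1.npy"); im=cv2.imread("pics/w1.png")
m=(im.max(2)<50).astype(np.uint8); m[:170]=0; m[300:]=0; m[:,:300]=0; m[:,350:]=0
ys,xs=np.where(m); print(len(xs),xs.min(),xs.max(),ys.min(),ys.max())
for z in (.078,):
    P=onz("wrist",np.c_[xs,ys],z,E)[:,:2].astype(np.float32)
    r=cv2.minAreaRect(P); print(r); c=np.array(r[0])
    bp=cv2.boxPoints(r); print(bp)
mid=[(xs[ys==y].mean(),y) for y in range(190,286,5)]
L=onz("wrist",mid,.08,E)[:,:2]; d=L[-1]-L[0]; d/=np.linalg.norm(d); print("dir",d,"phi",np.arctan2(-d[1],-d[0]))
piv=onz("top",[(332.8,208)],.086)[0,:2]; print("piv",piv,"dist",np.linalg.norm(c-piv),"dir",(c-piv)/np.linalg.norm(c-piv))
b=onz("wrist",[(45,80),(365,138)],.012,E); e=b[1]-b[0]; print("bed edge",b,np.arctan2(-e[0],e[1]))
print("need grasp err xy", c-E[:2,3])
E
```

```text
2571 309 337 177 291
((0.46778857707977295, -0.18202781677246094), (0.08523467928171158, 0.01900680921971798), 24.396638870239258)
[[ 0.42505124 -0.19097611]
 [ 0.432902   -0.20828578]
 [ 0.51052594 -0.17307952]
 [ 0.5026752  -0.15576985]]
dir [-0.91349285 -0.40685478] phi 0.41900834144026133
piv [ 0.59899547 -0.12466357] dist 0.1431988281506794 dir [-0.91625673 -0.40059157]
bed edge [[ 0.48084872  0.07928416  0.012     ]
 [ 0.54237797 -0.18691616  0.012     ]] -2.9144428339089727
need grasp err xy [-0.06931615 -0.02962544]
```

Emit:
{"method": "arm_command", "body": {
  "series": [
    [[15,4,-1.5,0],[20,0,0,0],[20,0,0,0],[20,0,0,0],[15,0,0,0],[15,0,0,0],[8,0,0,0],[4,0,0,0],[0,0,0,0]]
  ]
}}

```text
t: 2.85
tcp_pos: [0.4672, -0.1819, 0.0545]
tool_rot: [0.386, 0.592, -0.386, 0.592]
force: [0.9, 0.4, -0.2]
finger_gap: 1.003
```

Emit:
{"method": "arm_command", "body": {
  "series": [
    [[0,0,0,0],[0,0,0,0],[0,0,0,0],[0,0,0,0],[0,0,0,0],[0,0,0,0],[0,0,0,0],[0,0,0,0],[0,0,0,0],[0,0,0,0]]
  ],
  "jaw": 0,
  "force": 40
}}

```text
t: 3.85
tcp_pos: [0.4672, -0.1814, 0.0547]
tool_rot: [0.386, 0.592, -0.386, 0.593]
force: [-0.6, 0.1, 6.4]
finger_gap: 0.201
```

```bash
python3 - <<'E'
from h import *
s=status.sense(); im=snapshot("wrist")
cv2.imwrite("pics/w2.png",cv2.cvtColor(im,cv2.COLOR_RGB2BGR))
print(s["t"],s["tcp_pos"],s["force"],s["ft_torque"],s["finger_gap"])
E
```

```text
3.85 [ 0.46721624 -0.18138035  0.05468332] [-0.58487118  0.05259981  6.42651728] [-0.00060579  0.05877608  0.02468326] 0.2011967519705454
```

View pics/w2.png

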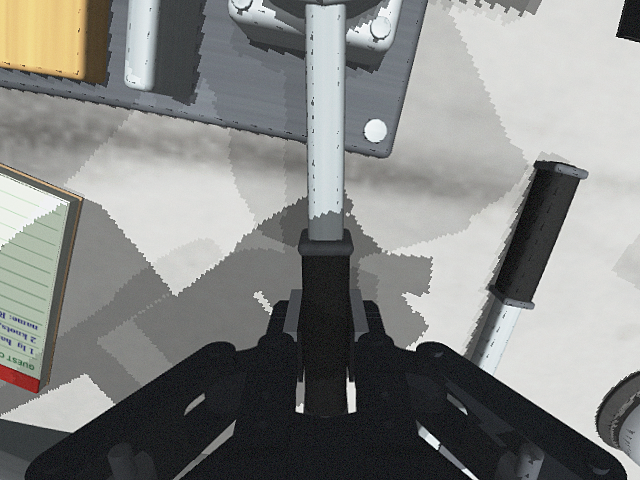

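The fingers hold the sleeve centrally (gap 0.20, about 17 mm). I'll start the first driving stroke.

Emit:
{"method": "arm_command", "body": {
  "series": [
    [[0,0.2,-7.2,0.05],[0,0.2,-7.2,0.05],[0,0.2,-7.2,0.05],[0,0.2,-7.2,0.05],[0,0.2,-7.2,0.05],[0,0,0,0]]
  ]
}}

```text
t: 4.5
tcp_pos: [0.4568, -0.1467, 0.0547]
tool_rot: [0.456, 0.54, -0.457, 0.54]
force: [-2.3, -2.0, 5.0]
finger_gap: 0.205
```

Emit:
{"method": "arm_command", "body": {
  "series": [
    [[0,0.2,-7.2,0.05],[0,0.2,-7.2,0.05],[0,0.2,-7.2,0.05],[0,0.2,-7.2,0.05],[0,0.2,-7.2,0.05],[0,0.2,-7.2,0.05],[0,0.2,-7.2,0.05],[0,0.2,-7.2,0.05],[0,0,0,0]]
  ]
}}

```text
t: 5.4
tcp_pos: [0.4586, -0.089, 0.0547]
tool_rot: [-0.554, -0.439, 0.555, -0.438]
force: [-3.0, -0.7, 7.3]
finger_gap: 0.205
```

Emit:
{"method": "arm_command", "body": {
  "series": [
    [[0,0.2,-7.2,0.05],[0,0.2,-7.2,0.05],[0,0,0,0]]
  ]
}}

```text
t: 5.7
tcp_pos: [0.4625, -0.0751, 0.0547]
tool_rot: [-0.575, -0.411, 0.576, -0.41]
force: [-2.4, -0.6, 7.3]
finger_gap: 0.201
```

Emit:
{"method": "arm_command", "body": {
  "series": [
    [[0,0.7,14.5,-0.1],[0,0.7,14.5,-0.1],[0,0.7,14.5,-0.1],[0,0.7,14.5,-0.1],[0,0.7,14.5,-0.1],[0,0,0,0]]
  ]
}}

```text
t: 6.3
tcp_pos: [0.457, -0.1484, 0.0547]
tool_rot: [0.456, 0.54, -0.456, 0.54]
force: [1.1, 5.0, 7.7]
finger_gap: 0.199
```

Emit:
{"method": "arm_command", "body": {
  "series": [
    [[0,0.7,14.5,-0.1],[0,0.7,14.5,-0.1],[0,0.7,14.5,-0.1],[0,0.7,14.5,-0.1],[0,0.7,14.5,-0.1],[0,0.2,7.2,-0.05],[0,0,0,0]]
  ]
}}

```text
t: 7.0
tcp_pos: [0.4912, -0.2189, 0.0547]
tool_rot: [0.293, 0.644, -0.292, 0.644]
force: [0.0, 3.5, 6.0]
finger_gap: 0.205
```

```bash
cat > jaw.py <<'E'
from h import *; import sys
s=status.sense(); k=sys.argv[1]
im=cv2.cvtColor(snapshot("top"),cv2.COLOR_RGB2BGR); cv2.imwrite(f"pics/t{k}.png",im)
cv2.imwrite(f"pics/tc{k}.png",cv2.resize(im[150:330,200:440],None,fx=3,fy=3,interpolation=cv2.INTER_CUBIC))
M=R.from_quat(s["tool_rot"]).as_matrix(); y=M[:,1]; print(s["t"],"theta",0.65+.227-np.arctan2(y[1],y[0]),s["tcp_pos"],s["force"],"pivot est",s["tcp_pos"]+.145*y)
E
python3 jaw.py 1
```

```text
7.0 theta 0.15947605109898688 [ 0.49117379 -0.21885492  0.05466278] [0.03829497 3.50767824 6.04946008] pivot est [ 0.60042199 -0.12351438  0.05476291]
```

View pics/tc1.png

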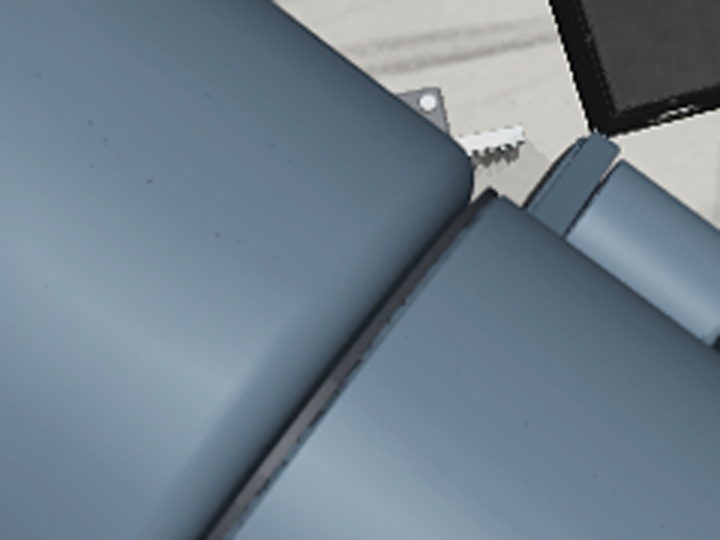

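The arm hides the jaw. The rack tail end moved from (380,194) to (374,193), about 12 mm. Next is the second drive stroke.

Emit:
{"method": "arm_command", "body": {
  "series": [
    [[0,0.2,-7.2,0.05],[0,0.2,-7.2,0.05],[0,0.2,-7.2,0.05],[0,0.2,-7.2,0.05],[0,0.2,-7.2,0.05],[0,0.2,-7.2,0.05],[0,0.2,-7.2,0.05],[0,0.2,-7.2,0.05],[0,0.2,-7.2,0.05],[0,0.2,-7.2,0.05]]
  ]
}}

```text
t: 8.05
tcp_pos: [0.4584, -0.1549, 0.0547]
tool_rot: [0.443, 0.551, -0.443, 0.551]
force: [-0.0, 0.9, 5.8]
finger_gap: 0.2
```

Emit:
{"method": "arm_command", "body": {
  "series": [
    [[0,0.2,-7.2,0.05],[0,0.2,-7.2,0.05],[0,0.2,-7.2,0.05],[0,0.2,-7.2,0.05],[0,0.2,-7.2,0.05],[0,0.2,-7.2,0.05]]
  ]
}}

```text
t: 8.65
tcp_pos: [0.4551, -0.1115, 0.0546]
tool_rot: [-0.52, -0.479, 0.521, -0.479]
force: [-2.4, 0.1, 7.1]
finger_gap: 0.2
```

Emit:
{"method": "arm_command", "body": {
  "series": [
    [[0,0.2,-7.2,0.05],[0,0.2,-7.2,0.05],[0,0.2,-7.2,0.05],[0,0.2,-7.2,0.05],[0,0.2,-7.2,0.05],[0,0,0,0]]
  ]
}}

```text
t: 9.25
tcp_pos: [0.4623, -0.0756, 0.0546]
tool_rot: [-0.575, -0.411, 0.576, -0.41]
force: [-3.2, 0.8, 8.4]
finger_gap: 0.2
```

Emit:
{"method": "arm_command", "body": {
  "series": [
    [[0,0.7,14.5,-0.1],[0,0.7,14.5,-0.1],[0,0.7,14.5,-0.1],[0,0.7,14.5,-0.1],[0,0.7,14.5,-0.1],[0,0.7,14.5,-0.1],[0,0.7,14.5,-0.1],[0,0,0,0]]
  ]
}}

```text
t: 10.05
tcp_pos: [0.4653, -0.1769, 0.0546]
tool_rot: [0.4, 0.583, -0.4, 0.583]
force: [2.1, 8.2, 8.4]
finger_gap: 0.204
```

Emit:
{"method": "arm_command", "body": {
  "series": [
    [[0,0.7,14.5,-0.1],[0,0.7,14.5,-0.1],[0,0.7,14.5,-0.1],[0,0.2,7.2,-0.05],[0,0,0,0]]
  ]
}}

```text
t: 10.55
tcp_pos: [0.4914, -0.2191, 0.0546]
tool_rot: [0.293, 0.644, -0.292, 0.644]
force: [0.8, 5.4, 8.0]
finger_gap: 0.201
```

```bash
python3 jaw.py 2; python3 -c "
from h import *
cv2.imwrite('pics/w3.png',cv2.cvtColor(snapshot('wrist'),cv2.COLOR_RGB2BGR))
a=cv2.imread('pics/tc2.png')[60:240,380:560];b=cv2.imread('pics/w3.png');c=cv2.imread('pics/tc1.png')[60:240,380:560]
o=np.zeros((480,800,3),np.uint8);o[:,:620]=b[:,:620];o[:180,620:]=c;o[200:380,620:]=a
cv2.imwrite('pics/m3.png',o)"
```

```text
10.55 theta 0.15977810103673284 [ 0.49135789 -0.21911334  0.05464991] [0.77309855 5.36339834 8.04302789] pivot est [ 0.60063487 -0.12380582  0.05478317]
```

View pics/m3.png

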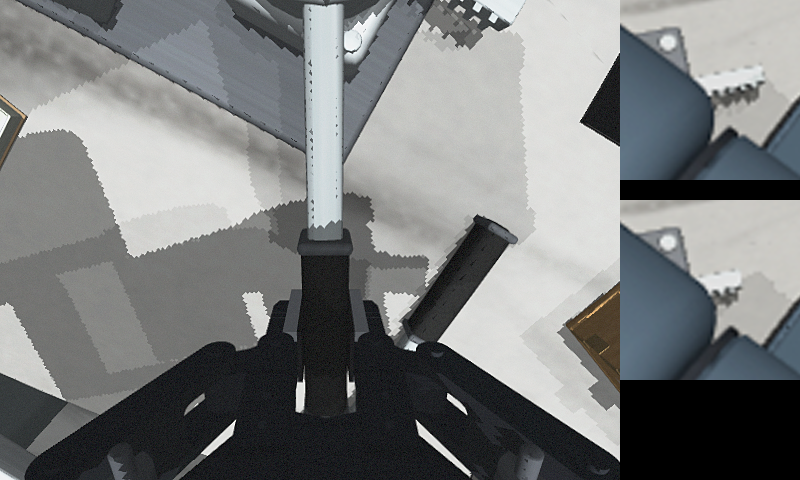

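The rack tail moved about 8 px more, roughly 17 mm. Around 4–5 mm remain, so I'll creep and watch the force.

Emit:
{"method": "arm_command", "body": {
  "series": [
    [[0,0.2,-7.2,0.05],[0,0.2,-7.2,0.05],[0,0.2,-7.2,0.05],[0,0.2,-7.2,0.05],[0,0.2,-7.2,0.05],[0,0,0,0]]
  ]
}}

```text
t: 11.25
tcp_pos: [0.4708, -0.1889, 0.0547]
tool_rot: [0.371, 0.602, -0.371, 0.602]
force: [0.1, 1.4, 5.9]
finger_gap: 0.204
```

Emit:
{"method": "arm_command", "body": {
  "series": [
    [[0,0,-2.9,0.02],[0,0,-2.9,0.02],[0,0,0,0]]
  ]
}}

```text
t: 11.55
tcp_pos: [0.4685, -0.1842, 0.0547]
tool_rot: [0.383, 0.594, -0.383, 0.595]
force: [0.5, 1.8, 7.3]
finger_gap: 0.201
```

Emit:
{"method": "arm_command", "body": {
  "series": [
    [[0,0,-2.9,0.02],[0,0,-2.9,0.02],[0,0,0,0]]
  ]
}}

```text
t: 11.85
tcp_pos: [0.4661, -0.179, 0.0547]
tool_rot: [0.394, 0.587, -0.394, 0.587]
force: [1.2, 3.0, 6.1]
finger_gap: 0.2
```

Emit:
{"method": "arm_command", "body": {
  "series": [
    [[0,0,-2.9,0.02],[0,0,-2.9,0.02],[0,0,0,0]]
  ]
}}

```text
t: 12.15
tcp_pos: [0.464, -0.1736, 0.0547]
tool_rot: [0.406, 0.579, -0.406, 0.579]
force: [0.9, 2.0, 6.6]
finger_gap: 0.202
```

Emit:
{"method": "arm_command", "body": {
  "series": [
    [[0,0,-2.9,0.02],[0,0,-2.9,0.02],[0,0,0,0]]
  ]
}}

```text
t: 12.45
tcp_pos: [0.4621, -0.1681, 0.0547]
tool_rot: [0.417, 0.57, -0.418, 0.571]
force: [0.9, 2.5, 6.6]
finger_gap: 0.201
```

Emit:
{"method": "arm_command", "body": {
  "series": [
    [[0,0,-2.9,0.02],[0,0,-2.9,0.02],[0,0,0,0]]
  ]
}}

```text
t: 12.75
tcp_pos: [0.4604, -0.1626, 0.0547]
tool_rot: [0.429, 0.562, -0.429, 0.562]
force: [0.7, 2.9, 6.8]
finger_gap: 0.201
```

Emit:
{"method": "arm_command", "body": {
  "series": [
    [[0,0,-2.9,0.02],[0,0,-2.9,0.02],[0,0,0,0]]
  ]
}}

```text
t: 13.05
tcp_pos: [0.4589, -0.1569, 0.0547]
tool_rot: [0.44, 0.553, -0.44, 0.554]
force: [0.9, 2.9, 6.5]
finger_gap: 0.201
```

Emit:
{"method": "arm_command", "body": {
  "series": [
    [[0,0,-2.9,0.02],[0,0,-2.9,0.02],[0,0,0,0]]
  ]
}}

```text
t: 13.35
tcp_pos: [0.4577, -0.1515, 0.0547]
tool_rot: [0.451, 0.544, -0.451, 0.545]
force: [0.9, 1.0, 6.4]
finger_gap: 0.207
```

Emit:
{"method": "arm_command", "body": {
  "series": [
    [[0,0,-2.9,0.02],[0,0,-2.9,0.02],[0,0,0,0]]
  ]
}}

```text
t: 13.65
tcp_pos: [0.4567, -0.1463, 0.0547]
tool_rot: [0.461, 0.535, -0.462, 0.536]
force: [-1.1, -0.8, 6.1]
finger_gap: 0.201
```

Emit:
{"method": "arm_command", "body": {
  "series": [
    [[0,0,-2.9,0.02],[0,0,-2.9,0.02],[0,0,0,0]]
  ]
}}

```text
t: 13.95
tcp_pos: [0.456, -0.1411, 0.0547]
tool_rot: [0.471, 0.526, -0.472, 0.527]
force: [-0.5, -1.6, 6.4]
finger_gap: 0.205
```

Emit:
{"method": "arm_command", "body": {
  "series": [
    [[0,0,-2.9,0.02],[0,0,-2.9,0.02],[0,0,0,0]]
  ]
}}

```text
t: 14.25
tcp_pos: [0.4554, -0.1357, 0.0547]
tool_rot: [0.481, 0.517, -0.483, 0.518]
force: [-2.8, -4.3, 5.7]
finger_gap: 0.201
```

Emit:
{"method": "arm_command", "body": {
  "series": [
    [[0,0,-2.9,0.02],[0,0,-2.9,0.02],[0,0,0,0]]
  ]
}}

```text
t: 14.55
tcp_pos: [0.455, -0.1304, 0.0547]
tool_rot: [0.491, 0.507, -0.493, 0.509]
force: [-3.0, -5.8, 6.1]
finger_gap: 0.205
```

Emit:
{"method": "arm_command", "body": {
  "series": [
    [[0,0,-2.9,0.02],[0,0,-2.9,0.02],[0,0,0,0]]
  ]
}}

```text
t: 14.85
tcp_pos: [0.4548, -0.125, 0.0547]
tool_rot: [-0.501, -0.497, 0.503, -0.499]
force: [-4.2, -9.2, 5.9]
finger_gap: 0.205
```

```bash
python3 jaw.py 3; python3 - <<'E'
from h import *
for i in (1,2,3):
    g=cv2.cvtColor(cv2.imread(f"pics/t{i}.png"),cv2.COLOR_BGR2GRAY)[188:196,355:385]; print(g.max(0))
E
```

```text
14.85 theta 0.8845060629432465 [ 0.45479292 -0.12500528  0.05467297] [-4.23622503 -9.19144065  5.85439636] pivot est [ 0.59978884 -0.12609365  0.05469359]
[215 224 226 227 227 226 225 226 226 226 225 225 226 226 227 226 225 226
 228 205 201 203 203 202 203 202 202 202 202 203]
[216 224 226 227 226 225 225 226 226 226 226 227 205 203 204 205 203 204
 203 202 203 203 202 202 203 202 201 202 202 203]
[205 214 216 216 216 215 215 216 217 202 193 192 193 192 193 193 192 194
 192 192 192 192 192 192 192 192 191 191 192 192]
```

```bash
python3 - <<'E'
from h import *
g=cv2.cvtColor(cv2.imread("pics/top0.png"),cv2.COLOR_BGR2GRAY)[188:198,360:390]; print(g.max(0))
for z in (.03,.036,.045):
    P=onz("top",[(380.5,194),(373.6,193.6),(366.7,193.6),(364,194)],z)[:,:2]; print(np.linalg.norm(P-P[0],axis=1))
E
```

```text
[190 190 191 192 192 192 190 191 191 194 191 191 190 192 191 192 191 190
 191 193 177 168 166 167 168 168 168 168 167 168]
[0.         0.01477766 0.02951509 0.03528955]
[0.         0.01467859 0.02931722 0.03505298]
[0.         0.01452999 0.02902043 0.03469812]
```

Emit:
{"method": "arm_command", "body": {
  "series": [
    [[0,0,-2.9,0.02],[0,0,-2.9,0.02],[0,0,0,0]]
  ]
}}

```text
t: 15.2
tcp_pos: [0.4548, -0.1196, 0.0547]
tool_rot: [-0.51, -0.487, 0.513, -0.489]
force: [-4.7, -11.6, 6.5]
finger_gap: 0.203
```

Emit:
{"method": "arm_command", "body": {
  "series": [
    [[0,0,-2.9,0.02],[0,0,-2.9,0.02],[0,0,0,0]]
  ]
}}

```text
t: 15.5
tcp_pos: [0.455, -0.1142, 0.0547]
tool_rot: [-0.52, -0.477, 0.522, -0.479]
force: [-5.7, -12.5, 6.5]
finger_gap: 0.2
```

```bash
python3 jaw.py 4; python3 - <<'E'
from h import *
g=cv2.cvtColor(cv2.imread("pics/t4.png"),cv2.COLOR_BGR2GRAY)[188:196,355:385]; print(g.max(0))
cv2.imwrite('pics/w4.png',cv2.cvtColor(snapshot('wrist'),cv2.COLOR_RGB2BGR))
cv2.imwrite('pics/m4.png',np.hstack([cv2.imread('pics/w4.png')[:,:440],cv2.imread('pics/tc4.png')[:480,360:720]]))
E
```

```text
15.5 theta 0.9628922324279642 [ 0.45501053 -0.11417985  0.0547086 ] [ -5.73637036 -12.48185516   6.48715964] pivot est [ 0.59947599 -0.12661891  0.0547043 ]
[204 213 215 215 215 214 213 215 216 199 193 191 191 191 192 192 191 192
 191 190 191 191 191 191 191 191 190 190 191 191]
```

View pics/m4.png

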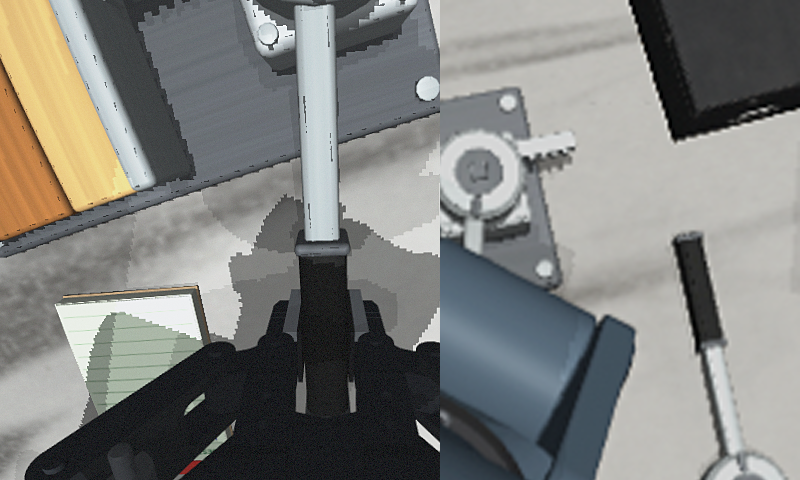

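The wrist view shows the jaw plate touching the yellow board strip at about (140,185) with no gap. The rack tail has stopped at 364 px while the force climbed from 3 to about 13 N. I'll take one more small push to confirm, then return a little to unload.

Emit:
{"method": "arm_command", "body": {
  "series": [
    [[0,0,-2.9,0.02],[0,0,-2.9,0.02],[0,0,-2.9,0.02],[0,0,0,0],[0,0,0,0]]
  ]
}}

```text
t: 16.1
tcp_pos: [0.4559, -0.1066, 0.0547]
tool_rot: [-0.534, -0.46, 0.537, -0.464]
force: [-8.6, -18.1, 6.3]
finger_gap: 0.201
```

```bash
python3 jaw.py 5; python3 - <<'E'
from h import *
g=cv2.cvtColor(cv2.imread("pics/t5.png"),cv2.COLOR_BGR2GRAY)[188:196,355:385]; print(g.max(0))
E
```

```text
16.1 theta 1.0234856793242586 [ 0.45589505 -0.10663722  0.05472011] [ -8.64312327 -18.08522921   6.33719224] pivot est [ 0.59934211 -0.12780176  0.05476786]
[203 213 214 215 215 214 213 214 216 198 192 191 191 190 191 192 191 192
 191 190 190 191 190 191 191 190 189 190 190 191]
```

Force is now about 20 N and the tail hasn't moved, so the jaw is home. Next: unload, release and lift.

Emit:
{"method": "arm_command", "body": {
  "series": [
    [[0,0.1,4.3,-0.03],[0,0.1,4.3,-0.03],[0,0.1,4.3,-0.03],[0,0.1,4.3,-0.03],[0,0.1,4.3,-0.03],[0,0,0,0],[0,0,0,0]]
  ]
}}

```text
t: 16.85
tcp_pos: [0.4551, -0.1269, 0.0547]
tool_rot: [0.499, 0.499, -0.501, 0.501]
force: [-3.8, -9.0, 6.0]
finger_gap: 0.208
```

Emit:
{"method": "arm_command", "body": {
  "series": [
    [[0,0,0,0],[0,0,0,0],[0,0,0,0],[0,0,0,0],[0,0,0,0],[0,0,0,0],[0,0,0,0],[0,0,0,0],[0,0,0,0],[0,0,0,0]]
  ],
  "jaw": 100
}}

```text
t: 17.85
tcp_pos: [0.4545, -0.1239, 0.0543]
tool_rot: [-0.501, -0.499, 0.501, -0.499]
force: [-0.0, -1.5, -3.3]
finger_gap: 0.998
```

Emit:
{"method": "arm_command", "body": {
  "series": [
    [[-5,0,0,0],[-10,0,0,0],[-20,0,0,0],[-20,0,0,0],[-25,0,0,0],[-25,0,0,0],[-20,0,0,0],[-10,0,0,0],[0,0,0,0],[0,0,0,0]]
  ]
}}

```text
t: 18.85
tcp_pos: [0.454, -0.1235, 0.1891]
tool_rot: [-0.501, -0.499, 0.501, -0.499]
force: [-0.1, -0.2, -1.0]
finger_gap: 1.003
```

```bash
python3 jaw.py 6; python3 - <<'E'
from h import *
g=cv2.cvtColor(cv2.imread("pics/t6.png"),cv2.COLOR_BGR2GRAY)[188:196,355:385]; print(g.max(0))
cv2.imwrite('pics/w6.png',cv2.cvtColor(snapshot('wrist'),cv2.COLOR_RGB2BGR))
E
```

```text
18.85 theta 0.8812445233431812 [ 0.45399142 -0.12354863  0.18908404] [-0.07725962 -0.22472452 -1.02373321] pivot est [ 0.59899005 -0.12416409  0.18894554]
[197 206 208 208 208 207 206 208 209 195 185 184 184 184 185 185 184 185
 184 183 184 184 184 184 184 184 183 183 184 184]
```

View pics/w6.png

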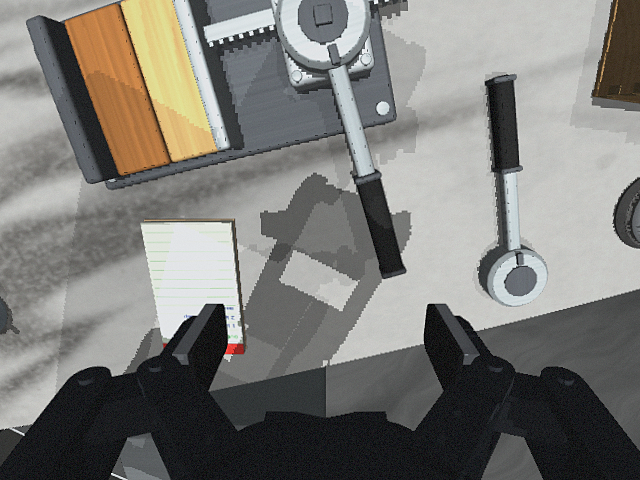

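The jaw is seated against the board, the handle is free at about (380,225), and the spare is untouched. One numeric check of jaw distance before handing in.

```bash
python3 - <<'E'
from h import *
s=status.sense(); E=wristE(s)
a,b=onz("wrist",[(181,2),(222,149)],.058,E)[:,:2]; p=onz("wrist",[(323,14)],.086,E)[0,:2]
n=np.array([-(b-a)[1],(b-a)[0]])/np.linalg.norm(b-a); print(p,abs((p-a)@n), s["force"])
E
```

```text
[ 0.60192822 -0.12219369] 0.09380319028676255 [-0.22424972 -0.25091054  0.73028388]
```

The jaw measures 93.8 mm from the pivot, against 94 mm fully home.

```bash
python3 -c "
from station import ticket
print(ticket.sign_off())"
```

```text
the job is handed in; nothing more can be done
None
```

The clamp jaw is fully home against the board, and I handed the job in at about 19 s of the 58 s limit. I gripped the fitted wrench by its sleeve, made three driving strokes with two free returns between them, then eased off, let go and lifted clear.

- **Jaw position:** it measured 93.8 mm from the pivot in the last wrist picture, against 94 mm when home, with no gap visible at the board.
- **Rack tail:** it travelled about 33–35 mm, against 33 mm expected. It stayed still while the force at the wrench rose from about 3 N to 20 N, and did not move back after release.
- **Forces:** the readings never went above about 21 N.
- **Spare wrench:** the arm never came near it, and it lay clear of the gripper in the last picture.
- **What disagreed:** during the last push the gripper kept turning about 0.14 rad after the rack tail had stopped. When I let go, the handle stood a little behind the gripper's angle. I take this as give in the fingers, not jaw travel.

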